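# Stand the fallen bolt up to drain and hold the soak tank open

### The arm

A 7-joint arm with a two-finger parallel gripper is mounted at the origin on the work surface. World frame = base frame: x ahead of the robot, y to its left, z up, the work surface at z = 0. Lengths are in mm, angles in rad, forces in N, time in s.
With the tool pointing down it reaches from about 425 to 825 mm from the base axis. Payload 3.6 kg.
Tool frame: the origin (TCP) lies between the finger pads; the fingertips stand 14 mm ahead of it and the grasp point (between the pads) lies 5 mm behind it; z points along the fingers, y is the line along which they close (so a half turn about z gives the same grasp; the last joint's range is limited). The gripper opens to 85 mm and grips with 20 to 120 N. Pads are 22 mm wide; open, the fingers measure 114 mm over their backs; the gripper's body (76 mm by 85 mm) begins 54 mm behind the grasp point. The pads swing forward as they close: fully open they stand 13 mm farther back than shut.
Start: joints at [-1.202, 0.615, -0.013, 1.423, 0.008, 1.103, -0.04], TCP at [249.971, 599.982, 245.297] pointing down, gripper open.
Joint ranges: [-3.12, 3.12], [-0.3, 2.06], [-1.34, 1.32], [0.26, 2.42], [-1.36, 4.5], [0.01, 1.98], [-2.84, 2.84]. Speed limits (rad/s): [2.79, 2.79, 3.14, 3.14, 3.14, 3.14, 3.14].

### API

Orientations are given as a unit quaternion [x, y, z, w].
In Python, from rig import manip, read_camera, look_for, silhouettes gives the robot as it stands.
- The arm moves only by the tool send_rows, never from a script. Its argument "rows" is text: rows parted by semicolons, each of 7 numbers parted by spaces: the turn, a rotation vector about the tool's x, y, z in degrees, then the shift along the tool's x, y, z in m, then the closure in counts, from 0 (fully open) to 255 (shut). A call has 1 to 12 rows; each row shifts and turns the commanded pose from where the row before left it, along the tool's axes as they then stand; what a row does not reach is not made up. A row lasts 1/8 s, in which the tool goes at most 62.5 mm and 10.7 degrees, less where a joint would pass 70% of its speed; a pose out of reach is approached as far as the arm can. A call with a gripper value outside its range is refused whole. The fingers move at their own pace and stop on an object; "squeeze" is the grip in N (left out, the last holds). Time passes only in rows, so rows that do not move let the fingers close. It gives the time, the measured TCP pose, the force, the opening and the grip force at its end, in the units of the state.
- manip.state(): the state, without advancing time (a new reading comes with each control period).
- read_camera(name): name is "side" or "top" or "wrist"; returns a dict with "color" (480x640x3 uint8, blue, green, red), "K" (3x3 intrinsics, pixels), "R" (3x3) and "t" (3): a world point X has camera coordinates R X + t. Camera axes: x right, y down, z forward; pixel columns grow to the right and rows downward; lengths in mm; the calibration is good to about 2 mm. A picture is of the moment at which its call begins. There is no depth.
- manip.job_done(): hands the job in; it is judged then, once.
Trained networks look in the newest picture that a camera, given by its name, has taken for a name from the list of things; names that differ only in an ending like _2 or _b are one class to them, and where a whole thing is asked for, a point or a joint stands for the part that bears it (a point fixed in the world has none). Each returns a list of dicts, best first, with "p" (0 to 1); they miss things now and then, are a little off and sometimes report something else, mostly with a low value. They report only what shows in the picture. A call takes as long as a camera call.
- look_for(camera, query): "box" ([left, top, width, height] in pixels, round what is visible of it).
- silhouettes(camera, query): "mask" (480x640 bool, what is visible of it) and "box" ([left, top, width, height] in pixels, round what is visible of it).
The state is a dict: "t": time; "q": joint angles; "dq": joint speeds; "joint_torque": joint torques, N m; "eef_pos": TCP position; "ee_rot": TCP orientation; "contact_force": force on the tool from outside, world axes, zero at the start; "torque": the same for the moment, N m; "opening": opening from 0.0 (shut) to 1.0 (fully open); "finger_force": force on a finger pad.
Only numpy, scipy, OpenCV 4.12 (cv2) and the standard library are available. Lean on these libraries where they do the work, as an engineer would, in place of code of your own. Each camera call takes 0.05 s, during which the arm holds its last target. There are 200 camera calls.

### The job

A colleague is about to load the red soak tank. Stand the bolt that has toppled on the black drain mat upright on its hexagonal head, on the mat, and let go of it; only then lift the tank's lid and hold it open at 45 degrees from closed, leaving the standing bolt, the jar and the brush where they are. The lid falls shut if released, so finish while still holding it steady at that angle.

Things in the scene. Friction and masses are not known exactly. Their poses are not given: they have to be found in the camera images.
- bolt_mid (a point): Centre of the toppled hex bolt, on its axis, half-way along its 105 mm. Steel: copper-brown hex head 15 mm thick, 36 mm across flats, then a round shank 24 mm in diameter, 90 mm long. z runs from head to shank end; head face 52.5 mm behind this point. Starts lying, shank roughly away from the robot, this point 15 mm above the mat; upright on the mat it is 58.5 mm above the table.
- bolt: The same toppled bolt, about 0.45 kg; origin at the centre of the head's outer face, z along the shank. Lying, it rests on a flat of its head and on the shank's end, the shank dipping about 4 degrees. Its centre of mass lies about 45 mm from the origin along z. Only it and the standing bolt are on the mat.
- mat: Black ribbed rubber drain mat fixed to the table, 260 mm (x) by 300 mm (y), 6 mm thick; origin at the centre of its underside, x and y along its edges. It lies to the left or the right of the robot's middle line, the tank on the other side.
- tank: Red soak tank fixed to the table, an open box 220 mm (x) by 280 mm (y) by 130 mm high; origin at the centre of its underside, its front faces its own -x (roughly to the robot).
- tank_lid (a joint): Opening angle of the tank's lid, rad: 0 closed (as it starts), 0.785 is 45 degrees, growing as the front edge rises, up to 1.8. The hinge is free, so the lid falls shut under its weight. The lid is an light grey painted plate 220 by 280 by 6 mm, about 0.6 kg.
- tank_lid_hinge (a point): Middle of the lid's hinge line, at the tank's far upper edge, 130 mm above the table; turns with the lid. Its y axis is the hinge line; with the lid closed its axes are those of the tank, and the lid reaches 220 mm from here along its own -x.
- tank_lid_handle (a point): Middle of the lid's bar handle: a dark round bar 100 mm long, parallel to the hinge line, near the lid's front edge, its axis 35 mm above the lid's top face. In the lid's frame it is 190 mm from the hinge along -x and 41 mm along +z. Turns with the lid.
- stood_mid (a point): Centre of a second bolt like the first, already standing on its head on the mat; leave it alone.
- stood: The same standing bolt; origin at the centre of its underside.
- jar: White grease jar with a red lid and a yellow band, 70 mm in diameter, 85 mm high, standing beyond the tank and the mat; origin at the centre of its underside; leave it alone.
- brush: Blue brush 160 mm long lying on the table beyond the mat; leave it alone.

How it is judged (in metres and radians):
On the way:
1. the toppled bolt stands on its head on the mat, released and still, with the lid still closed (angle between bolt_mid's own z axis and vertical below 0.1 rad and z of bolt_mid in the frame of mat between 0.054 and 0.063 m and x of bolt_mid in the frame of mat between -0.13 and 0.13 m and y of bolt_mid in the frame of mat between -0.15 and 0.15 m and linear speed of bolt below 0.02 m/s and contact force between each of the arm, the fingers and bolt below 0.1 N and value of joint tank_lid below 0.06 rad), for 0.2 s.
At the end, for the whole second after the job is handed in: The bolt stands on its head on the mat (within 0.1 rad of upright), still and untouched; the robot alone holds the lid (over 0.5 N, no loose thing touching it), still, 38 to 52 degrees from closed; the standing bolt, jar and brush are within 25 mm of where they began (angle between bolt_mid's own z axis and vertical below 0.1 rad and z of bolt_mid in the frame of mat between 0.054 and 0.063 m and x of bolt_mid in the frame of mat between -0.13 and 0.13 m and y of bolt_mid in the frame of mat between -0.15 and 0.15 m and linear speed of bolt below 0.02 m/s and contact force between each of the arm, the fingers, tank_lid and bolt below 0.1 N and value of joint tank_lid between 0.663 and 0.908 rad and velocity of joint tank_lid between -0.08 and 0.08 rad/s and contact force between any of the fingers, the arm and tank_lid above 0.5 N and contact force between tank_lid and stood below 0.1 N and contact force between tank_lid and jar below 0.1 N and contact force between tank_lid and brush below 0.1 N and distance of each of stood_mid, jar, brush from where it was at the start of the episode below 0.025 m); the arm keeps its last pose, push and grip.
It fails at once if the standing bolt is moved more than 25 mm (distance of stood_mid from where it was at the start of the episode above 0.025 m).
It fails at once if the jar is moved more than 25 mm (distance of jar from where it was at the start of the episode above 0.025 m).
It fails at once if the brush is moved more than 25 mm (distance of brush from where it was at the start of the episode above 0.025 m).
It fails at once if the lid is lifted before the fallen bolt is upright (value of joint tank_lid above 0.1 rad and angle between bolt_mid's own z axis and vertical above 0.3 rad).
It also fails if it takes over 67 s, if anything falls off the work surface, if the arm or the gripper's body presses on something with over 40 N, if the wrist force passes 120 N, or if a joint passes its speed limit or range.

## Working session

There is one attempt and no reset: what is moved stays moved. The work goes in short steps, Python scripts to look and compute and a tool call to move; the robot and the scene stay as the last step left them, time stands still between calls to the robot, and variables do not carry over. Pictures are saved under pics/ and viewed, at most 10 in all, crops included, and the job is handed in when it is done.

Besides the shell and the picture viewer there is one more tool, called after "Emit:" as name(argument=value, ...) on one line, values as JSON. send_rows: Moves the arm, as the interface text tells. Its arguments: {"type":"object","properties":{"rows":{"type":"string"},"squeeze":{"type":"number"}},"required":["rows"]}

```bash
mkdir -p pics; cat > h.py <<'E'
import numpy as np, cv2
from rig import manip, read_camera, look_for, silhouettes
from scipy.spatial.transform import Rotation as R
def ray(c,u,v,z):
    d=c["R"].T@np.linalg.solve(c["K"],[u,v,1.]); o=-c["R"].T@c["t"]
    return o+d*(z-o[2])/d[2]
def proj(c,X):
    p=c["K"]@(c["R"]@np.array(X,float)+c["t"]); return p[:2]/p[2]
E
python3 - <<'E'
from h import *
s=manip.state(); print(s["eef_pos"],R.from_quat(s["ee_rot"]).as_matrix().round(3).tolist(),s["opening"])
ims=[]
for n in ["top","side"]:
    c=read_camera(n); ims.append(c["color"])
    print(n,(-c["R"].T@c["t"]).round())
    for q in ["bolt","stood","mat","tank","tank_lid","tank_lid_handle","jar","brush"]:
        for r in silhouettes(n,q)[:2]:
            m=r["mask"].astype(np.uint8); 
            if m.sum()<10: continue
            pts=cv2.findNonZero(m); rc=cv2.boxPoints(cv2.minAreaRect(pts))
            z={"bolt":20,"mat":6,"tank_lid":136,"tank_lid_handle":171,"tank":130}.get(q,6)
            print(q,round(r["p"],2),r["box"],[ray(c,*p,z)[:2].round().tolist() for p in rc] if n=="top" else "")
cv2.imwrite("pics/a.png",cv2.resize(np.hstack(ims),(800,300)))
cv2.imwrite("pics/top.png",ims[0]); cv2.imwrite("pics/side.png",ims[1])
E
```

```text
[249.72883544 599.31788121 244.11391256] [[-0.923, 0.385, -0.001], [0.385, 0.923, -0.002], [-0.0, -0.003, -1.0]] 1.0034404637585832
top [ 524.   17. 1376.]
bolt 0.77 [409.5, 266.3, 41.3, 46.8] [[606.0, -173.0], [629.0, -212.0], [535.0, -268.0], [511.0, -229.0]]
bolt 0.47 [384.0, 200.4, 75.5, 20.7] [[756.0, -118.0], [777.0, -277.0], [732.0, -282.0], [711.0, -123.0]]
stood 0.68 [376.1, 268.3, 19.3, 18.5] [[602.0, -99.0], [602.0, -136.0], [566.0, -136.0], [566.0, -99.0]]
stood 0.42 [414.4, 266.8, 32.0, 40.8] [[590.0, -166.0], [617.0, -198.0], [537.0, -267.0], [510.0, -236.0]]
mat 0.72 [365.5, 217.0, 134.1, 123.5] [[701.0, -71.0], [726.0, -374.0], [466.0, -388.0], [442.0, -90.0]]
tank 0.8 [143.3, 230.9, 146.1, 122.6] [[424.0, 387.0], [675.0, 388.0], [668.0, 94.0], [416.0, 99.0]]
tank 0.48 [374.0, 269.3, 15.7, 19.8] [[597.0, -87.0], [597.0, -124.0], [562.0, -124.0], [562.0, -86.0]]
tank_lid 0.88 [144.8, 234.4, 136.5, 114.9] [[443.0, 386.0], [665.0, 388.0], [659.0, 101.0], [437.0, 104.0]]
tank_lid_handle 0.72 [143.3, 236.4, 141.2, 110.6] [[447.0, 375.0], [660.0, 376.0], [655.0, 99.0], [441.0, 102.0]]
jar 0.59 [313.6, 178.6, 32.3, 35.2] [[817.0, 42.0], [818.0, -28.0], [738.0, -28.0], [738.0, 41.0]]
jar 0.52 [410.6, 267.2, 39.5, 45.4] [[589.0, -163.0], [618.0, -197.0], [535.0, -269.0], [506.0, -235.0]]
brush 0.93 [387.4, 204.0, 70.6, 16.2] [[758.0, -121.0], [779.0, -280.0], [736.0, -285.0], [715.0, -126.0]]
side [333. 638. 750.]
bolt 0.82 [359.1, 212.7, 38.6, 15.4] 
bolt 0.74 [242.6, 227.8, 34.4, 44.2] 
stood 0.72 [348.8, 212.5, 15.4, 44.7] 
stood 0.45 [359.3, 211.0, 37.9, 17.0] 
mat 0.78 [302.7, 179.1, 125.6, 93.4] 
mat 0.32 [193.1, 266.5, 196.7, 178.8] 
tank 0.79 [191.7, 263.5, 195.2, 216.4] 
tank 0.5 [346.1, 211.5, 16.1, 45.5] 
tank_lid 0.59 [194.4, 265.7, 193.7, 177.4] 
tank_lid_handle 0.73 [192.8, 265.5, 196.8, 181.1] 
jar 0.88 [241.2, 227.3, 34.5, 48.8] 
brush 0.7 [287.4, 195.7, 30.5, 38.1]
```

View pics/top.png

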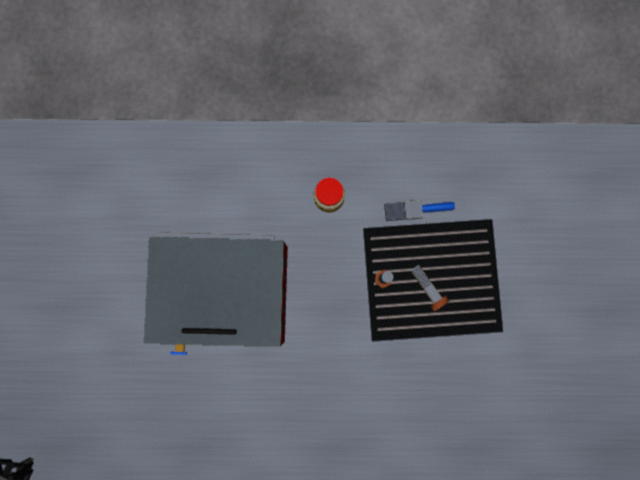

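View pics/side.png

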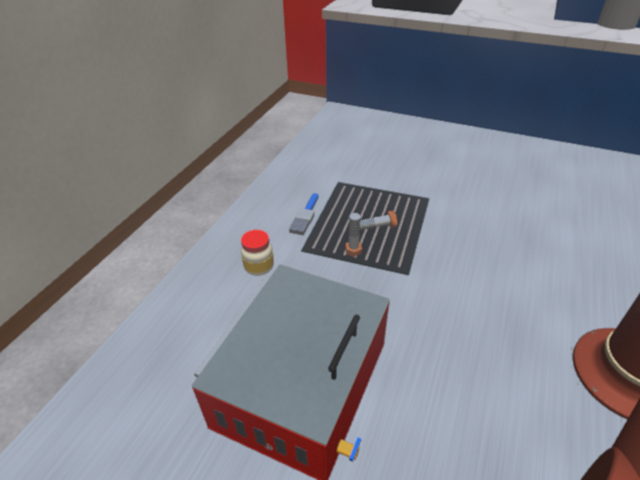

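The top view shows the toppled bolt with its head near (440,304) and shank end near (418,268). The standing bolt is near (384,278), the handle runs from (183,331) to (236,331), and the jar is at (329,194). The side view agrees. I'll move above the bolt for a close look.

Emit:
send_rows(rows="0 0 0 -0.041 -0.042 0 60;0 0 0 -0.041 -0.042 0 60;0 0 0 -0.041 -0.042 0 60;0 0 0 -0.041 -0.042 0 60;0 0 0 -0.041 -0.042 0 60;0 0 0 -0.041 -0.042 0 60;0 0 0 -0.041 -0.042 0 60;0 0 0 -0.041 -0.042 0 60;0 0 0 -0.041 -0.042 0 60;0 0 0 -0.041 -0.042 0 60;0 0 0 -0.041 -0.042 0 60;0 0 0 -0.041 -0.042 0 60")

```text
t: 2.4
eef_pos: [511.1, -56.1, 245.7]
ee_rot: [0.196, 0.981, 0.0, 0.001]
contact_force: [0.9, 0.8, 0.8]
opening: 0.772
finger_force: 0.0
```

Emit:
send_rows(rows="0 0 0 -0.041 -0.042 0 60;0 0 0 -0.041 -0.042 0 60;0 0 10.5 -0.040 -0.043 0 60;0 0 10.5 0 0 0 60;0 0 10.5 0 0 0 60;0 0 10.5 0 0 0 60;0 0 10.5 0 0 0 60;0 0 10.5 0 0 0 60;0 0 10.5 0 0 0 60;0 0 10.5 0 0 0 60;0 0 10.5 0 0 0 60;0 0 10.5 0 0 0 60")

```text
t: 3.9
eef_pos: [574.2, -218.3, 245.4]
ee_rot: [0.899, 0.439, 0.0, -0.0]
contact_force: [0.0, 0.5, 0.7]
opening: 0.769
finger_force: 0.0
```

Emit:
send_rows(rows="0 0 10.5 0 0 0 60;0 0 10.5 0 0 0 60;0 0 0 0 0 0 60")

```text
t: 4.28
eef_pos: [574.3, -218.2, 245.1]
ee_rot: [0.962, 0.272, -0.0, 0.0]
contact_force: [0.2, -0.5, 0.4]
opening: 0.762
finger_force: 0.0
```

```bash
python3 - <<'E'
from h import *
s=manip.state(); print(s["eef_pos"],R.from_quat(s["ee_rot"]).as_matrix().round(3).tolist(),s["opening"],s["q"],s["t"])
c=read_camera("wrist"); im=c["color"]
print((-c["R"].T@c["t"]).round())
for q in ["bolt","stood"]:
    for r in silhouettes("wrist",q)[:2]:
        m=r["mask"].astype(np.uint8)
        rc=cv2.boxPoints(cv2.minAreaRect(cv2.findNonZero(m)))
        print(q,round(r["p"],2),r["box"],[(p.round().tolist(),ray(c,*p,21)[:2].round().tolist()) for p in rc])
cv2.imwrite("pics/w.png",im)
E
```

```text
[ 574.30790746 -218.18730138  245.09352492] [[0.852, 0.523, -0.0], [0.523, -0.852, -0.0], [-0.001, -0.0, -1.0]] 0.7615652956285077 [-0.09221224  0.65103503  0.73940171  1.54854601 -0.46879794  1.12650103
 -0.270455  ] 4.275
[ 631. -184.  373.]
bolt 0.72 [295.5, 172.1, 37.1, 104.1] [([295.0, 171.0], [602.0, -173.0]), ([333.0, 171.0], [622.0, -205.0]), ([333.0, 276.0], [528.0, -264.0]), ([295.0, 276.0], [506.0, -229.0])]
stood 0.9 [188.3, 137.2, 71.5, 38.1] [([187.0, 173.0], [544.0, -82.0]), ([188.0, 134.0], [578.0, -67.0]), ([257.0, 136.0], [611.0, -124.0]), ([256.0, 174.0], [578.0, -141.0])]
```

View pics/w.png

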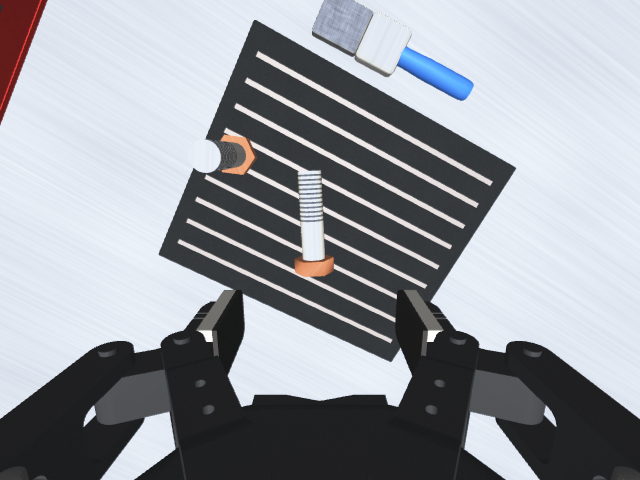

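```bash
python3 - <<'E'
from h import *
c=read_camera("wrist")
m=max(silhouettes("wrist","bolt"),key=lambda r:r["p"])["mask"]
for y in [175,190,205,220,235,250]: 
    xs=np.where(m[y])[0]; print(y,xs.min(),xs.max())
a=ray(c,310,171,20);b=ray(c,313.5,257,24);h=ray(c,314,268,24)
print(a,b,h,np.linalg.norm(a-b),np.degrees(np.arctan2(*(a-b)[1::-1])))
# predicted silhouette check
s=(a-b)/np.linalg.norm(a-b); print("grasp@65 from head", b+s*50, "mid", b+s*37.5)
for d in (-15,0,90): print(d,proj(c,b+s*d))
t=read_camera("top"); print([proj(t,b+s*d).round(1).tolist() for d in (-15,0,90)])
E
```

```text
175 298 320
190 298 321
205 299 322
220 300 323
235 301 323
250 302 324
[ 609.50343978 -185.68574582   20.        ] [ 535.56583271 -234.78507447   24.        ] [ 525.3761507  -241.59893992   24.        ] 88.84544903022059 33.58671904133228
grasp@65 from head [ 577.17607154 -207.15319845   21.74889989] mid [ 566.77351183 -214.06116746   22.31167492]
-15 [314.05487011 270.6339512 ]
0 [313.5 257. ]
90 [309.9519549  169.81946315]
[[439.8, 306.1], [436.0, 300.5], [413.4, 267.2]]
```

Emit:
send_rows(rows="0 0 -2 0.006 -0.004 0.05 70;0 0 0 0.006 -0.004 0.05 70;0 0 0 0 0 0.05 70;0 -10 0 0 0 0 70;0 -10 0 0 0 0 70;0 -10 0 0 0 0 70;0 -10 0 0 0 0 70;0 0 0 0 0 0 70")

```text
t: 5.58
eef_pos: [581.3, -202.2, 90.7]
ee_rot: [0.899, 0.274, -0.328, 0.097]
contact_force: [-0.5, 0.5, -1.5]
opening: 0.726
finger_force: 0.0
```

```bash
cat >> h.py <<'E'
def st():
    s=manip.state(); print("t",s["t"],"pos",np.round(s["eef_pos"],1),"q",np.round(s["q"],2),"F",np.round(s["contact_force"],1),"open",round(s["opening"],3),"ff",s["finger_force"])
    M=R.from_quat(s["ee_rot"]).as_matrix(); print("x",M[:,0].round(3),"y",M[:,1].round(3),"z",M[:,2].round(3)); return s,M
def goto(P):
    s,M=st(); print("tool shift",(M.T@(np.array(P)-s["eef_pos"])).round(1))
E
python3 -c "
from h import *
goto([581,-204,26])"
```

```text
t 5.575 pos [ 581.3 -202.2   90.7] q [-0.27  1.15  0.87  1.3  -0.22  1.38 -0.51] F [-0.5  0.5 -1.5] open 0.726 ff 0.0
x [ 0.635  0.428 -0.643] y [ 0.556 -0.831 -0.005] z [-0.537 -0.354 -0.766]
tool shift [40.6  1.7 50.3]
```

Emit:
send_rows(rows="0 0 0 0.02 0.001 0.025 70;0 0 0 0.014 0.001 0.017 70;0 0 0 0.007 0 0.007 70;0 0 0 0 0 0 70;0 0 0 0 0 0 70")

```text
t: 6.2
eef_pos: [581.4, -207.6, 32.5]
ee_rot: [0.9, 0.27, -0.327, 0.099]
contact_force: [0.5, -1.1, -0.3]
opening: 0.725
finger_force: 0.0
```

```bash
python3 - <<'E'
from h import *
goto([581,-204,26])
c=read_camera("wrist"); cv2.imwrite("pics/w2.png",c["color"])
E
```

```text
t 6.2 pos [ 581.4 -207.6   32.5] q [-0.26  1.23  0.85  1.31 -0.26  1.3  -0.53] F [ 0.5 -1.1 -0.3] open 0.725 ff 0.0
x [ 0.641  0.421 -0.642] y [ 0.55  -0.835  0.001] z [-0.535 -0.354 -0.767]
tool shift [ 5.4 -3.2  3.9]
```

View pics/w2.png

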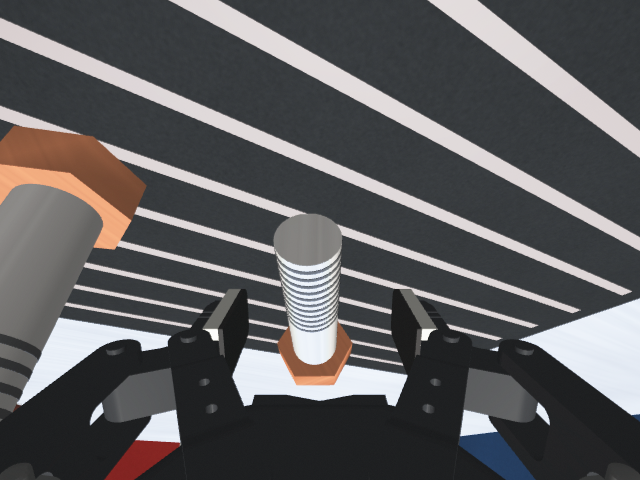

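The shank runs from (308,240) at its end to the head at (315,360), between the fingers (inner faces about x=235 and 405). I'll make a small correction, then grip.

Emit:
send_rows(rows="0 0 0 0.004 -0.003 0.004 70;0 0 0 0 0 0 70;0 0 0 0 0 0 255;0 0 0 0 0 0 255;0 0 0 0 0 0 255;0 0 0 0 0 0 255;0 0 0 0 0 0 255;0 0 0 0 0 0 255;0 0 0 0 0 0 255", squeeze=80)

```text
t: 7.38
eef_pos: [580.2, -204.4, 26.1]
ee_rot: [0.9, 0.27, -0.327, 0.099]
contact_force: [2.7, 0.3, 3.9]
opening: 0.25
finger_force: 78.6
```

```bash
python3 -c "
from h import *
st()"
```

```text
t 7.375 pos [ 580.2 -204.4   26.1] q [-0.26  1.23  0.84  1.31 -0.27  1.3  -0.54] F [2.7 0.3 3.9] open 0.25 ff 78.5659110546112
x [ 0.64   0.422 -0.642] y [ 0.551 -0.835  0.001] z [-0.536 -0.354 -0.766]
```

Emit:
send_rows(rows="0 0 0 -0.017 0 -0.02 255;0 0 0 -0.017 0.01 -0.02 255;0 0 0 -0.017 0.02 -0.021 255;0 9.4 0 0 0 0 255;0 9.4 0 0 0 0 255;0 9.4 0 0 0 0 255;0 9.4 0 0 0 0 255;0 9.4 0 0 0 0 255;0 9.4 0 0 0 0 255;0 9.4 0 0 0 0 255;0 9.4 0 0 0 0 255;0 0 0 0 0 0 255")

```text
t: 8.88
eef_pos: [589.8, -236.4, 103.0]
ee_rot: [0.916, 0.268, 0.286, -0.086]
contact_force: [-1.0, -0.8, -5.2]
opening: 0.252
finger_force: 79.3
```

```bash
python3 -c "
from h import *
st()"
```

```text
t 8.875 pos [ 589.8 -236.4  103. ] q [ 0.56  0.73  0.04  1.88 -1.2   0.63  0.63] F [-1.  -0.8 -5.2] open 0.252 ff 79.30559277534485
x [0.692 0.442 0.57 ] y [ 0.54  -0.842 -0.003] z [ 0.479  0.31  -0.821]
```

Emit:
send_rows(rows="0 9.5 0 0 0 0 255;0 9.5 0 0 0 0 255;0 0 0 0 0 0 255;0 0 0 0 0 0 255")

```text
t: 9.38
eef_pos: [595.3, -225.3, 94.2]
ee_rot: [0.869, 0.262, 0.399, -0.128]
contact_force: [0.6, -0.1, -3.7]
opening: 0.248
finger_force: 79.8
```

```bash
python3 - <<'E'
from h import *
s,M=st()
c=read_camera("side"); im=c["color"]
u=proj(c,s["eef_pos"]).astype(int); print(u)
a=im[u[1]-75:u[1]+75,u[0]-75:u[0]+75]
c=read_camera("wrist")
cv2.imwrite("pics/c.png",np.hstack([cv2.resize(a,(400,400),interpolation=2),cv2.resize(c["color"],(400,400))]))
E
```

```text
t 9.375 pos [ 595.3 -225.3   94.2] q [ 0.95  0.87 -0.45  1.93 -1.34  0.5   0.95] F [ 0.6 -0.1 -3.7] open 0.248 ff 79.80098962783813
x [0.544 0.355 0.76 ] y [ 0.558 -0.83  -0.012] z [ 0.626  0.431 -0.649]
[365 193]
```

View pics/c.png

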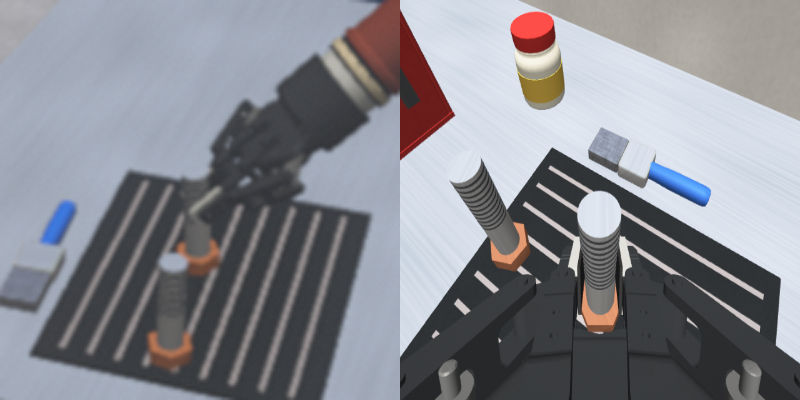

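Emit:
send_rows(rows="-7.6 0 6.5 0 0 0 255;-7.6 0 6.5 0 0 0 255;-7.6 0 6.5 0 0 0 255;0 0 0 0 0 0 255;0 4 0 0 0 0 255;0 0 0 0 0 0 255;0 0 0 0 0 0 255")

```text
t: 10.35
eef_pos: [617.9, -280.2, 127.4]
ee_rot: [0.906, 0.088, 0.404, -0.088]
contact_force: [-0.2, 0.4, -4.0]
opening: 0.249
finger_force: 81.1
```

```bash
cat >> h.py <<'E'
M0=np.array([[.64,.551,-.536],[.422,-.835,-.354],[-.642,.001,-.766]])
s0=np.array([.832,.55,-.07]); hd=M0.T@(np.array([566.8,-214.1,21])-52.5*s0-[580.2,-204.4,26.1]); sd=M0.T@s0
def bolt():
    s,M=st(); print("head",(s["eef_pos"]+M@hd).round(1),"axis",(M@sd).round(3)); return s,M
E
python3 - <<'E'
from h import *
bolt()
c=read_camera("side")
for q in ["bolt","stood"]:
  for r in look_for("side",q)[:2]: print(q,r)
E
```

```text
t 10.35 pos [ 617.9 -280.2  127.4] q [ 1.21  0.95 -0.92  1.93 -1.36  0.02  0.73] F [-0.2  0.4 -4. ] open 0.249 ff 81.05190396308899
x [0.659 0.089 0.747] y [ 0.232 -0.969 -0.089] z [ 0.716  0.231 -0.659]
head [ 616.4 -275.1   58.7] axis [ 0.113 -0.063  0.992]
bolt {'box': [355.5, 153.3, 15.8, 44.3], 'p': 0.64}
stood {'box': [348.0, 212.0, 15.4, 40.8], 'p': 0.62}
```

```bash
cat > kin.py <<'E'
import numpy as np, itertools
from scipy.spatial.transform import Rotation as R
from scipy.optimize import least_squares
Q=np.array([[-1.202,.615,-.013,1.423,.008,1.103,-.04],[-0.0922,0.6510,0.7394,1.5485,-0.4688,1.1265,-0.2705],[-.27,1.15,.87,1.3,-.22,1.38,-.51],[-.26,1.23,.85,1.31,-.26,1.3,-.53],[-.26,1.23,.84,1.31,-.27,1.3,-.54],[.56,.73,.04,1.88,-1.2,.63,.63],[.95,.87,-.45,1.93,-1.34,.5,.95],[1.21,.95,-.92,1.93,-1.36,.02,.73]])
P=np.array([[249.97,599.98,245.3],[574.3,-218.2,245.1],[581.3,-202.2,90.7],[581.4,-207.6,32.5],[580.2,-204.4,26.1],[589.8,-236.4,103],[595.3,-225.3,94.2],[617.9,-280.2,127.4]])
X=np.array([[-.923,.385,0],[.852,.523,0],[.635,.428,-.643],[.641,.421,-.642],[.64,.422,-.642],[.692,.442,.57],[.544,.355,.76],[.659,.089,.747]])
Z=np.array([[-.001,-.002,-1],[0,0,-1],[-.537,-.354,-.766],[-.535,-.354,-.767],[-.536,-.354,-.766],[.479,.31,-.821],[.626,.431,-.649],[.716,.231,-.659]])
Ms=[np.stack([x,np.cross(z,x),z],1) for x,z in zip(X,Z)]
ax="zyzyzyz"
def Rs(q,sg,a):
    out=[R.from_euler("z",a).as_matrix()]
    for i in range(7): out.append(out[-1]@R.from_euler(ax[i],sg[i]*q[i]).as_matrix())
    return out
def fit():
    best=[]
    for sg in itertools.product([1,-1],repeat=7):
        if sg[1]<0: continue
        for a in np.radians([-135,-90,-45,0,45,90,135,180]):
            C=[Rs(q,sg,a)[-1] for q in Q]
            # best tool rotation
            S=sum(c.T@m for c,m in zip(C,Ms)); U,_,V=np.linalg.svd(S); T=U@np.diag([1,1,np.linalg.det(U@V)])@V
            best.append((sum(np.sum((c@T-m)**2) for c,m in zip(C,Ms)),sg,a,T))
    return sorted(best,key=lambda b:b[0])
if __name__=="__main__":
    for b in fit()[:4]: print(round(b[0],4),b[1],b[2],b[3].round(2).tolist())
    e,sg,a,T=fit()[0]
    A=[];
    for q in Q:
        r=Rs(q,sg,a); A.append(np.column_stack([[0,0,1],r[2]@[0,0,1],r[2]@[1,0,0],r[3]@[1,0,0],r[4]@[1,0,0],r[4]@[0,0,1],r[6]@[1,0,0],r[7]@[0,0,1]]))
    A=np.vstack(A); x,res,rk,sv=np.linalg.lstsq(A,P.ravel(),rcond=1e-3); print(x.round(1),rk,np.abs(A@x-P.ravel()).max())
E
python3 kin.py
```

```text
0.0006 (-1, 1, -1, 1, -1, 1, -1) 0.0 [[0.0, -1.0, -0.0], [1.0, 0.0, -0.0], [0.0, -0.0, 1.0]]
3.0141 (-1, 1, -1, -1, 1, 1, 1) 0.7853981633974483 [[0.56, 0.83, 0.0], [0.83, -0.56, -0.02], [-0.01, 0.01, -1.0]]
3.2837 (-1, 1, -1, 1, -1, 1, -1) -0.7853981633974483 [[0.6, -0.8, 0.01], [0.8, 0.6, -0.01], [0.01, 0.02, 1.0]]
3.3061 (-1, 1, -1, -1, -1, -1, -1) -0.7853981633974483 [[0.67, -0.09, -0.73], [0.73, -0.06, 0.68], [-0.11, -0.99, 0.03]]
[249.  535.4 -25.5  16.6  -8.7 347.4 -35.4 295.2] 8 20.135588494388656
```

```bash
cat > ik.py <<'E'
from kin import *
e,sg,a,T=fit()[0]
def cols(q):
    r=Rs(q,sg,a); I=np.eye(3)
    return np.column_stack([I[2],r[2],r[4],r[6][:,:2],r[7]@I[2]])
A=np.vstack([cols(q) for q in Q]); n=A.shape[1]
x0=np.array([300,0,0,400,0,0,400,0,0,250.])
w=np.array([.02,.1,.1,.02,.1,.1,.02,.1,.1,.02])
x=np.linalg.lstsq(np.vstack([A,np.diag(w)]),np.r_[P.ravel(),w*x0],rcond=None)[0]
lo=np.array([-3.12,-.3,-1.34,.26,-1.36,.01,-2.84]);hi=np.array([3.12,2.06,1.32,2.42,4.5,1.98,2.84])
def fk(q): return cols(q)@x, Rs(q,sg,a)[-1]@T
def ik(p,M,q0):
    def f(q):
        pp,MM=fk(q); return np.r_[(pp-p)/100,(R.from_matrix(MM.T@M)).as_rotvec()*2,(q-q0)*.01]
    return min((least_squares(f,np.clip(q0+d,lo+.01,hi-.01),bounds=(lo,hi)) for d in (0,)),key=lambda s:s.cost)
if __name__=="__main__":
    print(x.round(1),np.abs(A@x-P.ravel()).max())
    from h import hd,sd
    for pos in ([590,-230],[520,-250],[640,-260]):
     for psi in range(-60,100,20):
      for qs in (Q[5],np.array([.3,.9,0,1.7,0,.4,-1.5]),np.array([.3,.9,0,1.7,0,.4,1.5]),np.array([-.2,.9,.8,1.7,0,.4,-.5])):
        # tool: x=sd -> vertical approx; tilt 54
        c,s_=np.cos(np.radians(psi)),np.sin(np.radians(psi)); t=np.radians(54)
        z=np.array([c*np.sin(t),s_*np.sin(t),-np.cos(t)]); xx=np.array([c*np.cos(t),s_*np.cos(t),np.sin(t)])
        M=np.stack([xx,np.cross(z,xx),z],1)
        r=ik(np.array([*pos,77.]),M,qs); pp,MM=fk(r.x)
        er=np.linalg.norm(pp-np.array([*pos,77])); eo=np.degrees(np.linalg.norm(R.from_matrix(MM.T@M).as_rotvec()))
        if er<8 and eo<3: print(pos,psi,round(er,1),round(eo,1),r.x.round(2),"margin",np.minimum(r.x-lo,hi-r.x).min().round(2))
E
python3 ik.py
```

```text
[ 2.531e+02 -2.600e+00 -1.190e+01  5.492e+02 -2.600e+00 -9.600e+00
  3.697e+02 -3.600e+00 -1.000e-01  2.942e+02] 2.5454892334017956
[590, -230] -60 0.0 0.0 [ 0.03  0.85 -0.03  2.13  1.99  0.89  1.76] margin 0.29
[590, -230] -40 0.0 0.0 [ 0.33  0.85 -0.29  2.28  2.46  1.05  1.8 ] margin 0.14
[590, -230] 40 0.0 0.0 [ 0.88  0.91 -0.26  1.89 -1.36  0.75  1.08] margin 0.0
[590, -230] 40 0.0 0.0 [ 1.34  1.26 -1.16  1.88  0.46  0.28 -0.51] margin 0.18
[590, -230] 40 0.0 0.0 [ 0.95  0.93 -0.39  1.88 -1.29  0.65  1.04] margin 0.07
[590, -230] 40 0.0 0.0 [ 0.87  0.91 -0.26  1.89 -1.36  0.75  1.08] margin 0.0
[590, -230] 60 0.0 0.0 [ 0.77  0.96 -0.1   1.64 -1.01  1.07  0.94] margin 0.35
[590, -230] 60 0.0 0.0 [ 1.27  1.29 -1.14  1.63  0.19  0.73 -0.05] margin 0.2
[590, -230] 60 0.0 0.0 [ 0.87  0.98 -0.28  1.64 -0.89  0.97  0.85] margin 0.47
[590, -230] 60 0.0 0.0 [ 0.91  0.99 -0.35  1.64 -0.83  0.93  0.81] margin 0.53
[590, -230] 80 0.0 0.0 [ 0.7   1.04 -0.05  1.39 -0.78  1.35  0.92] margin 0.58
[590, -230] 80 0.0 0.0 [ 1.12  1.26 -1.    1.37  0.06  1.13  0.27] margin 0.34
[590, -230] 80 0.0 0.
[... 1717 characters left out ...]
] 40 0.0 0.0 [ 1.2   1.15 -0.93  1.71 -0.31  0.38  0.18] margin 0.37
[640, -260] 60 0.0 0.0 [ 0.73  1.02 -0.07  1.46 -0.99  1.15  0.83] margin 0.37
[640, -260] 60 0.0 0.0 [ 1.19  1.29 -1.08  1.44  0.1   0.83  0.03] margin 0.26
[640, -260] 60 0.0 0.0 [ 0.84  1.04 -0.27  1.45 -0.83  1.04  0.73] margin 0.53
[640, -260] 60 0.0 0.0 [ 0.86  1.04 -0.3   1.45 -0.81  1.03  0.71] margin 0.55
[640, -260] 80 0.0 0.0 [ 0.67  1.12 -0.02  1.17 -0.79  1.46  0.83] margin 0.52
[640, -260] 80 0.0 0.0 [ 1.02  1.28 -0.92  1.15 -0.02  1.26  0.32] margin 0.42
[640, -260] 80 0.0 0.0 [ 0.76  1.13 -0.22  1.16 -0.64  1.39  0.74] margin 0.59
[640, -260] 80 0.0 0.0 [ 0.75  1.13 -0.21  1.16 -0.64  1.39  0.74] margin 0.59
```

Emit:
send_rows(rows="7.8 -0.9 -6.9 0 0 0 255;7.8 -0.9 -6.9 0 0 0 255;7.8 -0.9 -6.9 0 0 0 255;7.8 -0.9 -6.9 0 0 0 255;7.8 -0.9 -6.9 0 0 0 255;0 0 0 0 0 0 255;0 0 0 0 0 0 255")

```text
t: 11.38
eef_pos: [621.2, -275.1, 110.2]
ee_rot: [0.801, 0.431, 0.337, -0.243]
contact_force: [-0.2, 0.5, -4.0]
opening: 0.25
finger_force: 81.4
```

```bash
cat >> h.py <<'E'
def upright():
    s,M=bolt(); ax=M@sd
    print("turn(tool deg)",np.degrees(M.T@np.cross(ax,[0,0,1])).round(1))
E
python3 -c "
from h import *
upright()"
```

```text
t 11.375 pos [ 621.2 -275.1  110.2] q [ 0.88  0.98 -0.34  1.42 -0.64  1.07  0.47] F [-0.2  0.5 -4. ] open 0.25 ff 81.37312531471252
x [0.402 0.527 0.749] y [ 0.854 -0.511 -0.099] z [ 0.33   0.68  -0.655]
head [ 615.9 -272.    41.5] axis [0.131 0.028 0.991]
turn(tool deg) [-3.3  5.2 -4.6]
```

Emit:
send_rows(rows="-3.3 5.2 -4.6 0 0 0 255;0 0 0 0 0 0 255;0 0 0 0 0 0 255")

```text
t: 11.75
eef_pos: [621.5, -276.5, 110.9]
ee_rot: [0.774, 0.441, 0.394, -0.225]
contact_force: [-0.2, 1.0, -3.3]
opening: 0.248
finger_force: 81.0
```

```bash
python3 - <<'E'
from h import *
upright()
s=manip.state();u=None
ims=[]
for n in ("side","top"):
    c=read_camera(n); u=proj(c,s["eef_pos"]).astype(int)
    ims.append(cv2.resize(c["color"][u[1]-60:u[1]+60,u[0]-60:u[0]+60],(400,400),interpolation=2))
    p=proj(c,s["eef_pos"]);print(u)
cv2.imwrite("pics/d.png",np.hstack(ims))
E
```

```text
t 11.75 pos [ 621.5 -276.5  110.9] q [ 0.95  1.01 -0.42  1.46 -0.7   1.02  0.62] F [-0.2  1.  -3.3] open 0.248 ff 81.02354764938354
x [0.3   0.506 0.809] y [ 0.86  -0.51  -0.001] z [ 0.412  0.696 -0.588]
head [ 625.2 -271.6   42.3] axis [0.    0.001 1.   ]
turn(tool deg) [0.  0.1 0. ]
[362 174]
[462 259]
```

View pics/d.png

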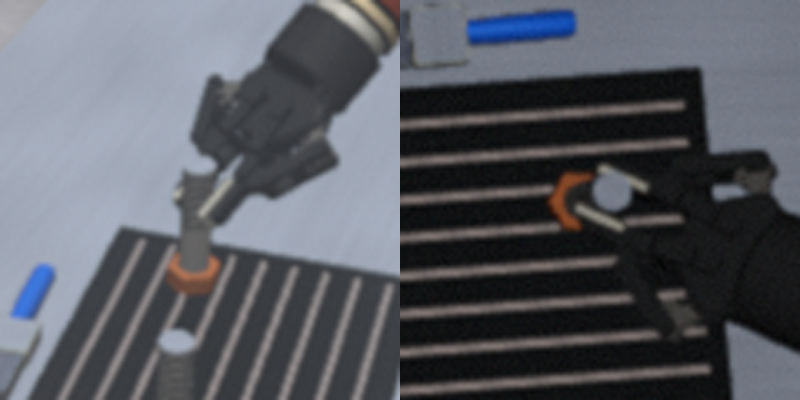

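The bolt hangs upright in both views, with the head at the bottom and clear of the standing bolt. I'll lower it.

Emit:
send_rows(rows="0 0 0 -0.012 0 0.009 255;0 0 0 -0.012 0 0.009 255;0 0 0 -0.002 0 0.001 255;0 0 0 0 0 0 255;0 0 0 0 0 0 255")

```text
t: 12.48
eef_pos: [621.9, -276.5, 78.2]
ee_rot: [0.774, 0.442, 0.395, -0.225]
contact_force: [-0.4, -0.4, -4.1]
opening: 0.247
finger_force: 81.6
```

Emit:
send_rows(rows="0 0 0 -0.0016 0 0.0012 255;0 0 0 -0.0016 0 0.0012 255;0 0 0 0 0 0 255")

```text
t: 12.85
eef_pos: [622.5, -276.4, 76.3]
ee_rot: [0.773, 0.442, 0.396, -0.225]
contact_force: [-2.4, -1.9, 4.8]
opening: 0.25
finger_force: 82.0
```

```bash
python3 -c "
from h import *
upright()"
```

```text
t 12.85 pos [ 622.5 -276.4   76.3] q [ 0.95  1.06 -0.42  1.46 -0.7   0.98  0.66] F [-2.4 -1.9  4.8] open 0.25 ff 82.04575181007385
x [0.296 0.505 0.811] y [ 0.861 -0.509  0.002] z [ 0.414  0.697 -0.585]
head [ 626.5 -271.4    7.7] axis [-0.004 -0.     1.   ]
turn(tool deg) [ 0.1 -0.1  0.1]
```

Emit:
send_rows(rows="0 0 0 0 0 0 175;0 0 0 0 0 0 160;0 0 0 0 0 0 140;0 0 0 0 0 0 110;0 0 0 0 0 0 70;0 0 0 0 0 0 70;0 0 0 0 0 0 70")

```text
t: 13.72
eef_pos: [621.9, -276.4, 74.2]
ee_rot: [0.774, 0.442, 0.395, -0.225]
contact_force: [0.0, -0.1, -0.4]
opening: 0.727
finger_force: 0.0
```

```bash
python3 - <<'E'
from h import *
st()
c=read_camera("wrist"); cv2.imwrite("pics/e.png",c["color"])
E
```

```text
t 13.725 pos [ 621.9 -276.4   74.2] q [ 0.95  1.06 -0.42  1.46 -0.7   0.98  0.66] F [ 0.  -0.1 -0.4] open 0.727 ff 0.0
x [0.298 0.506 0.809] y [ 0.861 -0.509  0.001] z [ 0.412  0.696 -0.588]
```

View pics/e.png

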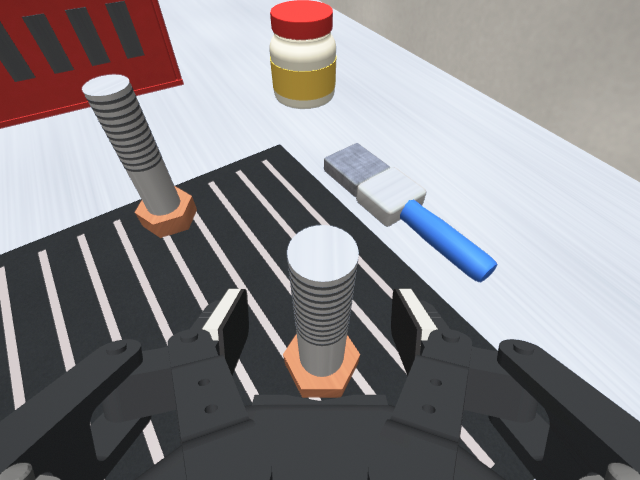

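The bolt stands free between the open pads: top at (322,250), head at (322,370). I'll back straight off and raise the arm.

Emit:
send_rows(rows="0 0 0 0 0 -0.03 70;0 0 0 0 0 -0.04 70;0 0 0 0 0 -0.04 70;0 0 0 0.04 0 -0.03 70;0 0 0 0.04 0 -0.03 70;0 0 0 0.04 0 -0.03 70;0 0 0 0 0 0 70")

```text
t: 14.65
eef_pos: [577.0, -355.3, 294.7]
ee_rot: [0.773, 0.444, 0.397, -0.22]
contact_force: [-0.0, -0.5, -0.4]
opening: 0.724
finger_force: 0.0
```

```bash
python3 - <<'E'
from h import *
st()
H={}
for n in ("top","side"):
    c=read_camera(n); H[n]=c
    for r in silhouettes(n,"bolt")[:2]: print(n,"bolt",r["p"],r["box"])
    im=c["color"].max(2)
    lid=max(silhouettes(n,"tank_lid"),key=lambda r:r["p"])["mask"].astype(np.uint8)
    lid=cv2.erode(cv2.morphologyEx(lid,cv2.MORPH_CLOSE,np.ones((15,15))),np.ones((7,7)))
    d=((im<60)&(lid>0)).astype(np.uint8)
    k,l,stt,ce=cv2.connectedComponentsWithStats(d); i=1+stt[1:,4].argmax(); print(n,"handle",stt[i],ce[i])
    ys,xs=np.where(l==i)
    for x in (xs.min(),xs.max()): print(x,ys[xs==x].mean(),ray(c,x,ys[xs==x].mean(),171).round(1))
# predicted centre
c=H["top"]
def cen(n):
    pass
E
```

```text
t 14.65 pos [ 577.  -355.3  294.7] q [ 1.04  0.82 -0.39  1.26 -0.65  1.38  0.43] F [-0.  -0.5 -0.4] open 0.724 ff 0.0
x [0.291 0.511 0.808] y [ 0.861 -0.509  0.011] z [ 0.417  0.693 -0.588]
top bolt 0.64 [441.1, 254.2, 27.8, 15.8]
top bolt 0.38 [375.6, 270.4, 16.9, 14.4]
top handle [181 328  56   7 328] [208.7195122  330.79268293]
181 330.5 [472.  301.3 171. ]
236 331.0 [471.6 192.  171. ]
side bolt 0.6 [352.2, 171.5, 15.4, 39.0]
side handle [329 316  30  63 376] [343.         345.94148936]
329 368.0 [474.2 298.5 171. ]
358 317.5 [466.4 195.9 171. ]
```

```bash
python3 - <<'E'
from ik import *
from h import manip
s=manip.state(); M=R.from_quat(s["ee_rot"]).as_matrix(); p=np.array(s["eef_pos"]); q=np.array(s["q"]); print(fk(q)[0]-p)
G=np.array([[0,1,0],[1,0,0],[0,0,-1.]]).T  # x=+y,y=+x
for nm,T_ in (("y=+x",G),("y=-x",G@np.diag([-1,-1,1]))):
    rv=R.from_matrix(M.T@T_).as_rotvec(); print(nm,"rotvec deg",np.degrees(rv).round(1))
    qq=q.copy(); end=np.array([472,246.6,280.])
    for f in np.linspace(0,1,13)[1:]:
        MM=M@R.from_rotvec(rv*f).as_matrix(); pt=p+(end-p)*f
        r=ik(pt,MM,qq); qq=r.x; pp,m2=fk(qq)
        print(round(f,2),qq.round(2),np.linalg.norm(pp-pt).round(1),np.degrees(np.linalg.norm(R.from_matrix(m2.T@MM).as_rotvec())).round(1))
    sg_=-1 if nm=="y=+x" else 1
    for th in (0,15,30,45):
        t=np.radians(th); MM=T_@R.from_euler("x",sg_*t).as_matrix()
        h=np.array([662-190*np.cos(t)-41*np.sin(t),246.6,130+190*np.sin(t)+41*np.cos(t)])
        pt=h+MM[:,2]*2
        r=ik(pt,MM,qq); qq=r.x; pp,m2=fk(qq)
        print(th,pt.round(),qq.round(2),np.linalg.norm(pp-pt).round(1),np.degrees(np.linalg.norm(R.from_matrix(m2.T@MM).as_rotvec())).round(1))
E
```

```text
[ 0.89836524  1.36532742 -0.46958562]
y=+x rotvec deg [ 14.3 -52.8 -28.3]
0.08 [ 1.    0.74 -0.39  1.4  -0.62  1.29  0.46] 0.0 0.0
0.17 [ 0.95  0.66 -0.39  1.51 -0.59  1.2   0.46] 0.0 0.0
0.25 [ 0.88  0.59 -0.39  1.61 -0.56  1.12  0.45] 0.0 0.0
0.33 [ 0.8   0.52 -0.39  1.7  -0.52  1.04  0.4 ] 0.0 0.0
0.42 [ 0.71  0.46 -0.39  1.77 -0.47  0.97  0.33] 0.0 0.0
0.5 [ 0.59  0.41 -0.39  1.82 -0.41  0.91  0.23] 0.0 0.0
0.58 [ 0.46  0.37 -0.38  1.85 -0.33  0.87  0.1 ] 0.0 0.0
0.67 [ 0.31  0.34 -0.37  1.86 -0.23  0.85 -0.05] 0.0 0.0
0.75 [ 0.15  0.33 -0.35  1.86 -0.13  0.86 -0.22] 0.0 0.0
0.83 [-0.01  0.34 -0.34  1.83 -0.02  0.9  -0.39] 0.0 0.0
0.92 [-0.16  0.37 -0.33  1.78  0.07  0.96 -0.54] 0.0 0.0
1.0 [-0.3   0.41 -0.32  1.7   0.14  1.05 -0.67] 0.0 0.0
0 [472. 247. 169.] [-0.33  0.54 -0.28  1.85  0.2   0.78 -0.72] 0.0 0.0
15 [468. 247. 217.] [-0.48  0.38 -0.17  1.99  0.39  0.59 -0.94] 0.0 0.0
30 [478. 247. 259.] [-0.7   0.29  0.02  2.1   0.78  0.46 -1.34] 0.0 0.0
45 [500. 247. 292.] [-0.79  0.27  0.05  2.18  1.45  0.49 -2.02] 0.0 0.0
y=-x rotvec deg [-68.9 -18.7 135. ]
0.08 [ 1.02  0.7  -0.
[... 247 characters left out ...]
9 -0.5 ] 0.0 0.0
0.5 [ 0.32  0.23 -0.11  2.13 -0.81  0.38 -1.01] 0.0 0.0
0.58 [-0.09  0.2   0.15  2.13 -0.48  0.37 -1.68] 0.0 0.0
0.67 [-0.44  0.21  0.37  2.09 -0.21  0.46 -2.27] 0.0 0.0
0.75 [-0.66  0.25  0.48  2.02 -0.11  0.6  -2.68] 0.0 0.0
0.83 [-0.94  0.34  0.74  1.93 -0.24  0.77 -2.84] 0.0 0.0
0.92 [-1.18  0.52  1.1   1.83 -0.51  1.01 -2.84] 0.0 0.0
1.0 [-1.24  0.71  1.32  1.74 -0.75  1.29 -2.84] 3.8 2.7
0 [472. 247. 169.] [-1.2   0.84  1.22  1.88 -0.9   1.11 -2.76] 0.0 0.0
15 [468. 247. 217.] [-1.39  0.72  1.32  2.02 -0.92  0.83 -2.77] 0.0 0.0
30 [478. 247. 259.] [-1.54  0.6   1.32  2.12 -0.9   0.48 -2.83] 0.0 0.0
45 [500. 247. 292.] [-1.59  0.5   1.21  2.21 -0.94  0.07 -2.82] 0.0 0.0
```

Emit:
send_rows(rows="2.4 -8.8 -4.7 0 0 0 40;2.4 -8.8 -4.7 0 0 0 40;2.4 -8.8 -4.7 0 0 0 40;2.4 -8.8 -4.7 0 0 0 40;2.4 -8.8 -4.7 0 0 0 40;2.4 -8.8 -4.7 0 0 0 40;0 0 0 0.04 -0.007 0 40;0 0 0 0.05 -0.009 0 40;0 0 0 0.055 -0.01 0 40;0 0 0 0.055 -0.01 0 40;0 0 0 0.055 -0.01 0 40;0 0 0 0.055 -0.01 0 40")

```text
t: 16.45
eef_pos: [518.7, -42.8, 287.3]
ee_rot: [0.707, 0.707, -0.001, -0.0]
contact_force: [2.0, 0.3, 0.9]
opening: 0.842
finger_force: 0.0
```

Emit:
send_rows(rows="0 0 0 0.055 -0.01 0 40;0 0 0 0.055 -0.01 0 40;0 0 0 0.055 -0.01 0 40;0 0 0 0.055 -0.01 0 40;0 0 0 0.05 -0.008 0 40;0 0 0 0.02 -0.002 0 40;0 0 0 0 0 0 40;0 0 0 0 0 0 40")

```text
t: 17.45
eef_pos: [470.2, 243.5, 286.9]
ee_rot: [0.708, 0.706, -0.002, 0.001]
contact_force: [0.5, -0.1, -0.6]
opening: 0.843
finger_force: 0.0
```

```bash
python3 - <<'E'
from h import *
goto([472,246.6,175])
c=read_camera("wrist"); cv2.imwrite("pics/g.png",c["color"])
for p in ([472,297,171],[472,196,171]): print(proj(c,p))
t=read_camera("top")
for r in silhouettes("top","bolt")[:2]: print(r["p"],r["box"])
E
```

```text
t 17.45 pos [470.2 243.5 286.9] q [-0.33  0.4  -0.28  1.7   0.13  1.06 -0.65] F [ 0.5 -0.1 -0.6] open 0.843 ff 0.0
x [ 0.003  1.    -0.004] y [ 1.    -0.003 -0.001] z [-0.001 -0.004 -1.   ]
tool shift [  3.6   1.9 111.9]
[320.87010467 169.31336033]
[321.13877798 304.16701482]
0.53 [439.4, 253.4, 28.7, 17.3]
```

View pics/g.png

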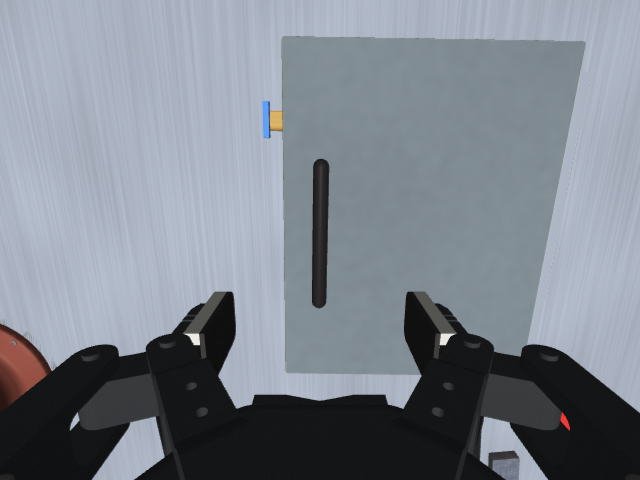

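The handle runs from (321,163) to (319,304), matching the prediction and centred between the fingers. I'll descend and grip.

Emit:
send_rows(rows="0 0 0 0.004 0.001 0.04 40;0 0 0 0 0 0.04 40;0 0 0 0 0 0.025 40;0 0 0 0 0 0.01 40;0 0 0 0 0 0 40;0 0 0 0 0 0 255;0 0 0 0 0 0 255;0 0 0 0 0 0 255;0 0 0 0 0 0 255;0 0 0 0 0 0 255;0 0 0 0 0 0 255;0 0 0 0 0 0 255", squeeze=60)

```text
t: 19.1
eef_pos: [470.3, 249.1, 173.2]
ee_rot: [0.708, 0.706, -0.001, 0.0]
contact_force: [-2.8, -0.6, 6.5]
opening: 0.1
finger_force: 58.6
```

```bash
python3 - <<'E'
from h import *
s,M=st(); p=np.array(s["eef_pos"]); h=np.array([662.,130.])
# arc rows: per-row world displacement in current tool axes, tool rotating with lid (approx rigid about hinge)
d=M.T@(np.array([662,p[1],130])-p); print("hinge in tool",d.round(1))
n=12; th=np.radians(45/n); r=R.from_rotvec([-th,0,0]).as_matrix()
print("per row shift mm", (d-r@d).round(2))
E
```

```text
t 19.1 pos [470.3 249.1 173.2] q [-0.36  0.53 -0.26  1.85  0.18  0.79 -0.71] F [-2.8 -0.6  6.5] open 0.1 ff 58.60287129878998
x [ 0.002  1.    -0.002] y [ 1.    -0.002 -0.001] z [-0.001 -0.002 -1.   ]
hinge in tool [  0.4 191.8  43. ]
per row shift mm [ 0.   -2.4  12.63]
```

```bash
python3 - <<'E'
from ik import *
from h import manip
s=manip.state(); M=R.from_quat(s["ee_rot"]).as_matrix(); p=np.array(s["eef_pos"]); q=np.array(s["q"])
d=M.T@(np.array([662,p[1],130])-p); qq=q
th=np.radians(3.75); r=R.from_rotvec([th,0,0]).as_matrix(); print("per row",(d-r@d).round(2))
for k in range(0,15,2):
    rk=R.from_rotvec([th*k,0,0]).as_matrix(); MM=M@rk; pt=np.array([662,p[1],130])-MM@d
    x_=ik(pt,MM,qq); qq=x_.x; pp,m2=fk(qq)
    print(k*3.75,pt.round(),qq.round(2),np.linalg.norm(pp-pt).round(1),np.degrees(np.linalg.norm(R.from_matrix(m2.T@MM).as_rotvec())).round(1))
E
```

```text
per row [  0.     3.22 -12.45]
0.0 [470. 249. 173.] [-0.35  0.53 -0.26  1.85  0.18  0.79 -0.71] 0.0 0.0
7.5 [478. 249. 198.] [-0.3   0.56 -0.3   1.71  0.1   1.01 -0.62] 0.0 0.0
15.0 [488. 249. 221.] [-0.26  0.61 -0.32  1.56  0.05  1.22 -0.57] 0.0 0.0
22.5 [501. 249. 243.] [-0.24  0.68 -0.33  1.4   0.01  1.43 -0.54] 0.0 0.0
30.0 [518. 249. 263.] [-0.23  0.75 -0.33  1.23 -0.03  1.65 -0.53] 0.0 0.0
37.5 [536. 249. 281.] [-0.22  0.84 -0.34  1.05 -0.06  1.86 -0.53] 0.0 0.0
45.0 [557. 249. 296.] [-0.16  0.92 -0.47  0.92 -0.04  1.98 -0.6 ] 6.6 3.4
52.5 [580. 249. 308.] [-0.09  0.96 -0.6   0.89 -0.04  1.98 -0.68] 21.2 11.1
```

Emit:
send_rows(rows="0 0 0 0 0 0 170;0 0 0 0 0 0 170;0 0 0 0 0 0 170;-9 0 0 0 0 0 170;-9 0 0 0 0 0 170;0 0 0 0 0 0 170;0 0 0 0 0 0 255;0 0 0 0 0 0 255;0 0 0 0 0 0 255;0 0 0 0 0 0 255", squeeze=70)

```text
t: 20.35
eef_pos: [470.0, 249.5, 172.5]
ee_rot: [0.7, 0.698, 0.109, 0.11]
contact_force: [-8.4, 2.9, 6.7]
opening: 0.098
finger_force: 68.5
```

```bash
python3 - <<'E'
from h import *
s,M=st(); p=np.array(s["eef_pos"])
d=M.T@(np.array([662,p[1],130])-p); th=np.radians(3.75); r=R.from_rotvec([th,0,0]).as_matrix()
print("d",d.round(1),"per row",(d-r@d).round(2))
E
```

```text
t 20.35 pos [470.  249.5 172.5] q [-0.62  0.45 -0.01  2.07  0.47  0.41 -1.05] F [-8.4  2.9  6.7] open 0.098 ff 68.48395943641663
x [ 0.003  1.    -0.   ] y [ 0.952 -0.003  0.305] z [ 0.305 -0.001 -0.952]
d [  0.6 169.8  99.1] per row [  0.     6.84 -10.89]
```

Emit:
send_rows(rows="3.75 0 0 0 0.0068 -0.0109 255;3.75 0 0 0 0.0068 -0.0109 255;3.75 0 0 0 0.0068 -0.0109 255;3.75 0 0 0 0.0068 -0.0109 255;0 0 0 0 0 0 255")

```text
t: 20.98
eef_pos: [487.5, 249.2, 220.7]
ee_rot: [0.709, 0.705, 0.016, 0.015]
contact_force: [-4.4, 2.4, -1.7]
opening: 0.099
finger_force: 71.2
```

```bash
cat >> h.py <<'E'
def lid():
    s,M=st(); p=np.array(s["eef_pos"]); v=np.array([662-p[0],p[2]-130]); print("lid deg",np.degrees(np.arctan2(v[1],v[0])-np.arctan2(41,190)).round(1),"r",np.hypot(*v).round(1),"tilt",np.degrees(np.arcsin(-M[0,2])).round(1))
E
python3 -c "
from h import *
lid()"
```

```text
t 20.975 pos [487.5 249.2 220.7] q [-0.35  0.48 -0.26  1.78  0.19  0.87 -0.7 ] F [-4.4  2.4 -1.7] open 0.099 ff 71.22191190719604
x [0.006 1.    0.001] y [ 0.999 -0.006  0.044] z [ 0.045  0.001 -0.999]
lid deg 15.3 r 196.7 tilt -2.6
```

Emit:
send_rows(rows="3.75 0 0 0 0.0068 -0.0109 255;3.75 0 0 0 0.0068 -0.0109 255;3.75 0 0 0 0.0068 -0.0109 255;3.75 0 0 0 0.0068 -0.0109 255;3.75 0 0 0 0.0068 -0.0109 255;3.75 0 0 0 0.0068 -0.0109 255;3.75 0 0 0 0.0068 -0.0109 255;3.75 0 0 0 0.0068 -0.0109 255;0 0 0 0 0 0 255;0 0 0 0 0 0 255;0 0 0 0 0 0 255")

```text
t: 22.35
eef_pos: [556.6, 247.9, 295.8]
ee_rot: [0.689, 0.687, -0.166, -0.164]
contact_force: [-2.1, -0.4, -3.2]
opening: 0.102
finger_force: 71.6
```

```bash
python3 - <<'E'
from h import *
lid()
c=read_camera("side"); t=read_camera("top")
cv2.imwrite("pics/i.png",np.hstack([cv2.resize(c["color"],(400,300)),cv2.resize(t["color"],(400,300))]))
for n in("side","top"):
  for r in look_for(n,"bolt")[:2]: print(n,r)
E
```

```text
t 22.35 pos [556.6 247.9 295.8] q [-0.24  0.76 -0.31  1.1  -0.01  1.72 -0.51] F [-2.1 -0.4 -3.2] open 0.102 ff 71.58302307128906
x [ 0.002  1.    -0.003] y [ 0.891 -0.004 -0.454] z [-0.454 -0.002 -0.891]
lid deg 45.4 r 196.4 tilt 27.0
side {'box': [351.0, 172.2, 18.1, 39.8], 'p': 0.9}
top {'box': [444.4, 255.1, 23.5, 13.2], 'p': 0.67}
```

View pics/i.png

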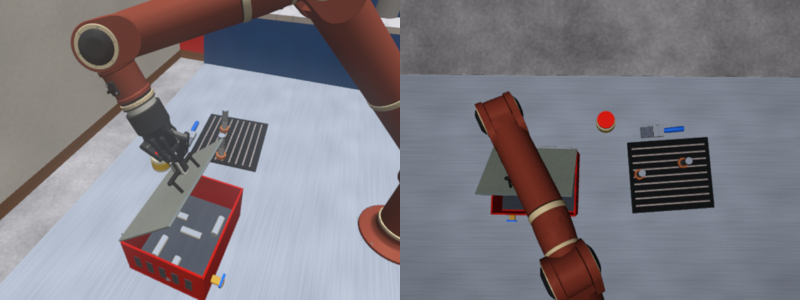

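The lid is held half open at about 45°, gripper on the handle near (180,165) in the left view. Both bolts stand on the mat, and the jar and brush haven't moved.

```bash
python3 -c "
from h import *
lid(); print(manip.job_done())"
```

```text
t 22.55 pos [556.6 248.  295.8] q [-0.24  0.76 -0.31  1.1  -0.01  1.73 -0.51] F [-1.4 -2.1 -2.5] open 0.092 ff 71.54085874557495
x [ 0.002  1.    -0.004] y [ 0.891 -0.004 -0.453] z [-0.453 -0.003 -0.891]
lid deg 45.4 r 196.5 tilt 27.0
the job is handed in; nothing more can be done
None
```

I handed the job in at 22.6 s with the toppled bolt standing released on the mat and the arm holding the lid at about 45° by my estimate from the gripper's position; the standing bolt, jar and brush look unmoved, and no verdict was returned.

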